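# Show the vial rack from the sample drawer

### The job

Pull the top drawer of the cabinet smoothly out to its stop, without a jerk, and leave it fully out. Then lift the yellow vial rack up out of it, keeping it level so that all its vials stay in their holes, and hold it in the air, still and level, its underside at least 5 cm above the top edge of the drawer front, for a few seconds so that a colleague can check the vials against the run list; finish while still holding it. Leave the jar standing in the drawer and the two bottles on the bench where they are.

Things in the scene. Friction and masses are not known exactly. Their poses are not given: they have to be found in the camera images.
- cabinet: White steel cabinet fixed on the bench, 340 wide x 310 deep x 190 mm high, two drawers with blue fronts. Origin: on the bench (z = 0), middle of its front edge; x points from the front into the cabinet, y along the front, z up. Drawers slide out along -x (the front faces roughly world -y); their fronts are 15 mm thick, at x = -15 to 0 when shut. Top drawer front: 69 to 177 mm above the bench.
- top_drawer (a joint): Travel of the top drawer in m: 0 shut, 0.19 fully out at its stop. Friction about 2 N plus light drag; stays where left. Holds the rack and the jar. Inner floor 84 mm above the bench, 304 wide x 268 mm deep, starting 6 mm behind the cabinet's front edge when shut; side and back walls rise to 148 mm above the bench.
- top_drawer_handle (a point): Centre of the top drawer's steel bar handle: level round bar, 11 mm thick, 140 mm long along the cabinet's y, its axis 40 mm in front of the drawer front's face, 160 mm above the bench (17 mm below the front's top edge, 30 mm below the cabinet's top), on two 8 mm stubs 60 mm either side of the middle. Moves with the drawer; axes as the cabinet's.
- vial_rack: Loose yellow vial rack in the top drawer: block 66 (x) x 176 (y) x 24 mm high, eight holes 23.5 mm wide, 18 deep (x = +-15, y = +-42, +-71 mm); in its middle an upright white grip plate 12 mm thick (x), 40 wide (y), up to 86 mm above the underside. Origin: centre of underside, z up. 0.3 to 0.5 kg with its six vials, a little heavier towards -y.
- rack_grip (a point): Where to take the rack: middle of the white grip plate, 68 mm above the rack's underside, 18 mm below the plate's top. Fingers close along its x (axes as the rack's); beside the plate there is free room for them above the block, the nearest vials being 31 mm away along y.
- stir_bar_jar: Loose white jar with a green cap, 42 mm in diameter, 55 mm high, standing in the same drawer beside the rack, towards the cabinet's -y. Origin: centre of its underside. A bystander.
- amber_bottle: Loose amber bottle with a red cap, 70 mm in diameter, 150 mm high, standing on the bench in front of the drawers. Origin: centre of its underside. A bystander.
- white_bottle: Loose white bottle with a blue cap, 64 mm in diameter, 140 mm high, standing on the bench in front of the drawers. Origin: centre of its underside. A bystander.
- vial0: Loose closed amber glass vial, red cap, 22 mm in diameter, 46 mm high, 22 g, standing in the rack's hole at x = -15, y = -71 mm, its foot 6 mm above the rack's underside. Origin: centre of its foot.
- vial1: Loose closed amber glass vial, silver cap, 22 mm in diameter, 46 mm high, 22 g, standing in the rack's hole at x = +15, y = -71 mm, its foot 6 mm above the rack's underside. Origin: centre of its foot.
- vial2: Loose closed amber glass vial, silver cap, 22 mm in diameter, 46 mm high, 22 g, standing in the rack's hole at x = -15, y = -42 mm, its foot 6 mm above the rack's underside. Origin: centre of its foot.
- vial3: Loose closed amber glass vial, blue cap, 22 mm in diameter, 46 mm high, 22 g, standing in the rack's hole at x = +15, y = -42 mm, its foot 6 mm above the rack's underside. Origin: centre of its foot.
- vial4: Loose closed amber glass vial, silver cap, 22 mm in diameter, 46 mm high, 22 g, standing in the rack's hole at x = +15, y = +42 mm, its foot 6 mm above the rack's underside. Origin: centre of its foot.
- vial5: Loose closed amber glass vial, blue cap, 22 mm in diameter, 46 mm high, 22 g, standing in the rack's hole at x = -15, y = +71 mm, its foot 6 mm above the rack's underside. Origin: centre of its foot.

How it is judged (in metres and radians):
On the way, in this order (a step that is already met when the one before it is completed fails the run):
1. the top drawer is fully out at its stop, the rack still standing in it (value of joint top_drawer above 0.184 m and height (world z) of vial_rack below 0.1 m), for 0.2 s.
2. the rack is held by the gripper clear of everything, level and still, with all its vials, its underside at least 45 mm above the drawer front's top edge, for two seconds (height (world z) of vial_rack above 0.222 m and angle between vial_rack's own z axis and vertical below 0.1 rad and linear speed of vial_rack below 0.025 m/s and angular speed of vial_rack below 0.2 rad/s and contact force between the fingers and vial_rack above 1 N and contact force between vial_rack and cabinet below 0.1 N and z of vial0 in the frame of vial_rack between 0 and 0.014 m and z of vial1 in the frame of vial_rack between 0 and 0.014 m and z of vial2 in the frame of vial_rack between 0 and 0.014 m and z of vial3 in the frame of vial_rack between 0 and 0.014 m and z of vial4 in the frame of vial_rack between 0 and 0.014 m and z of vial5 in the frame of vial_rack between 0 and 0.014 m), for 2 s.
At the end, for the whole second after the job is handed in: Gripper holds the rack clear of the cabinet, underside at least 45 mm above the drawer front's top edge (z > 222 mm), level within 0.10 rad, under 25 mm/s and 0.2 rad/s, six vials in their holes; drawer at least 172 mm out, jar upright in it; bottles upright within 30 mm of their places (all of step 2 and value of joint top_drawer above 0.172 m and angle between each of stir_bar_jar, amber_bottle, white_bottle's own z axis and vertical below 0.25 rad and z of stir_bar_jar in the frame of cabinet between 0.074 and 0.1 m and distance of each of amber_bottle, white_bottle from where it was at the start of the episode below 0.03 m); the arm keeps its last pose, push and grip.
It fails at once if the rack is tilted by more than 0.26 rad (15 degrees) (angle between vial_rack's own z axis and vertical above 0.26 rad).
It fails at once if the top drawer is jerked (faster than 0.45 m/s) (velocity of joint top_drawer above 0.45 m/s or velocity of joint top_drawer below -0.45 m/s).
It fails at once if a vial leaves its hole (z of any of vial0, vial1, vial2, vial3, vial4, vial5 in the frame of vial_rack above 0.02 m).
It fails at once if the jar or a bottle is tipped (over 0.4 rad), or a bottle is moved by more than 40 mm (angle between any of amber_bottle, white_bottle, stir_bar_jar's own z axis and vertical above 0.4 rad or distance of any of amber_bottle, white_bottle from where it was at the start of the episode above 0.04 m).
It also fails if it takes over 58 s, if anything falls off the work surface, if the arm or the gripper's body presses on something with over 40 N, if the wrist force passes 120 N, or if a joint passes its speed limit or range.

### The arm

A 6-joint arm with a two-finger parallel gripper is mounted at the origin on the work surface. World frame = base frame: x ahead of the robot, y to its left, z up, the work surface at z = 0. Lengths are in mm, angles in degrees, forces in N, time in s.
With the tool pointing down it reaches from about 350 to 850 mm from the base axis. Payload 8.1 kg.
Tool frame: the origin (TCP) lies midway between the tips of the shut fingers; the grasp point (between the pads) lies 19 mm behind it; z points along the fingers, y is the direction in which the jaws open and shut (so a half turn about z gives the same grasp; the last joint's range is limited). The gripper opens to 85 mm and grips with 20 to 120 N. Pads are 22 mm wide; open, the fingers measure 114 mm over their backs; the gripper's body (76 mm by 85 mm) begins 54 mm behind the grasp point. The pads swing forward as they close: fully open they stand 13 mm farther back than shut.
Start: joints at [65.237, 7.471, 85.268, -0, 87.261, -4.893], TCP at [203.913, 564.291, 231.292] pointing down, gripper open.
Joint ranges: [-169.43, 169.43], [-51.17, 129.36], [1.28, 143.12], [-76.62, 256.62], [0, 156.53], [-152.29, 152.29]. Speed limits (degrees/s): [136.94, 136.94, 159.86, 180, 180, 180].

### API

Orientations are given as [roll, pitch, yaw] about the fixed x, y, z axes, in that order (R = Rz(yaw) Ry(pitch) Rx(roll)).
In Python, from bench import telemetry, snapshot, camera_params, job gives the robot as it stands. The module is installed in compiled form; this text tells all that it offers.
- The arm moves only by the shell command python3 -m jog 'ROWS' [FORCE]. ROWS is JSON, a list that holds one entry, the list of rows, each a list of 7 numbers: the shift along the tool's x, y, z in units of 50 mm (1.0 is 50 mm), then the turn, a rotation vector about the tool's x, y, z in units of 2 pi rad (1.0 is 2 pi rad), then the opening, from 0 (shut) to 1 (fully open). In form: [[[dx, dy, dz, rx, ry, rz, claw], ...]]. A call has 1 to 12 rows; each row shifts and turns the commanded pose from where the row before left it, along the tool's axes as they then stand; what a row does not reach is not made up. A row lasts 1/8 s, in which the tool goes at most 62.5 mm and 10.7 degrees, less where a joint would pass 70% of its speed; a pose out of reach is approached as far as the arm can. A call with a number of a shift or a turn outside -1 to 1 is refused whole. A call with a gripper value outside its range is refused whole. The fingers move at their own pace and stop on an object; FORCE is the grip in N (left out, the last holds). Time passes only in rows, so rows that do not move let the fingers close. It gives the time, the measured TCP pose, the force and the opening at its end, in the units of the state.
- telemetry.sense(): the state, without advancing time (a new reading comes with each control period).
- snapshot(name): name is "side" or "top" or "wrist"; returns (picture, depth): 400x640x3 uint8, red, green, blue; 400x640 float32, mm along the optical axis (not along the pixel's ray), 0 where there is no reading.
- camera_params(name): a dict with "K" (3x3 intrinsics, pixels), "extrinsics" (4x4, takes a point from camera to world coordinates). Camera axes: x right, y down, z forward; pixel columns grow to the right and rows downward; lengths in mm; the calibration is good to about 2 mm. A picture is of the moment at which its call begins: read the wrist's pose just before it. camera_params takes no time and is no camera call; for the wrist camera it gives the pose at the moment of the call.
- job.hand_in(): hands the job in, once; it reports no verdict.
The state is a dict: "time": time; "joint_pos": joint angles; "qd": joint speeds; "joint_efforts": joint torques, N m; "tool_pos": TCP position; "tcp_rot": TCP orientation; "ft_force": force on the tool from outside, world axes, zero at the start; "wrist_torque": the same for the moment, N m; "finger_gap": finger opening in mm.
Only numpy, scipy, OpenCV 4.12 (cv2) and the standard library are available. Lean on these libraries where they do the work, as an engineer would, in place of code of your own. Each camera call takes 0.05 s, during which the arm holds its last target. There are 200 camera calls.

## Working session

There is one attempt and no reset: what is moved stays moved. The work goes in short steps, Python scripts to look and compute and a shell command to move; the robot and the scene stay as the last step left them, time stands still between calls to the robot, and variables do not carry over. Pictures are saved under pics/ and viewed, about 8 in all and at most 12, crops included, and the job is handed in when it is done.

```bash
mkdir -p pics; python3 - <<'E'
from bench import telemetry, snapshot, camera_params
import cv2,numpy as np
print(telemetry.sense())
for n in ("side","top"):
    p,d=snapshot(n); np.savez(f"{n}0.npz",p=p,d=d); cv2.imwrite(f"pics/{n}0.png",p[...,::-1])
    c=camera_params(n); print(n,np.round(c["K"],1).tolist(),np.round(c["extrinsics"],3).tolist())
E
```

```text
{'time': 0.0, 'joint_pos': array([ 6.52381292e+01,  7.51285388e+00,  8.53282453e+01,  5.92801822e-04,
        8.72608487e+01, -4.89242519e+00]), 'qd': array([ 0.01579912,  0.08594253,  0.02705309,  0.0655383 , -0.00990861,
       -0.01753068]), 'joint_efforts': array([-6.63345945e-04, -5.69399035e+01, -5.00543010e+01, -1.54449731e-05,
        1.47143978e-02,  1.12230370e-05]), 'tool_pos': array([203.67217702, 563.80754639, 230.27783066]), 'tcp_rot': array([-1.79898474e+02, -9.28455361e-03,  1.60130517e+02]), 'ft_force': array([ 0.5509949 , -0.18406441, -0.58685181]), 'wrist_torque': array([-0.01603167, -0.01287675, -0.0262452 ]), 'finger_gap': 85.67206166920701}
side [[423.9, 0.0, 317.9], [0.0, 423.9, 205.4], [0.0, 0.0, 1.0]] [[0.965, -0.201, 0.169, 442.428], [-0.262, -0.724, 0.638, -743.435], [-0.005, -0.66, -0.751, 891.805], [0.0, 0.0, 0.0, 1.0]]
top [[460.2, 0.0, 319.1], [0.0, 460.2, 206.7], [0.0, 0.0, 1.0]] [[0.1, -0.966, 0.24, 390.838], [-0.995, -0.098, 0.021, -67.432], [0.003, -0.241, -0.97, 1043.556], [0.0, 0.0, 0.0, 1.0]]
```

View pics/top0.png

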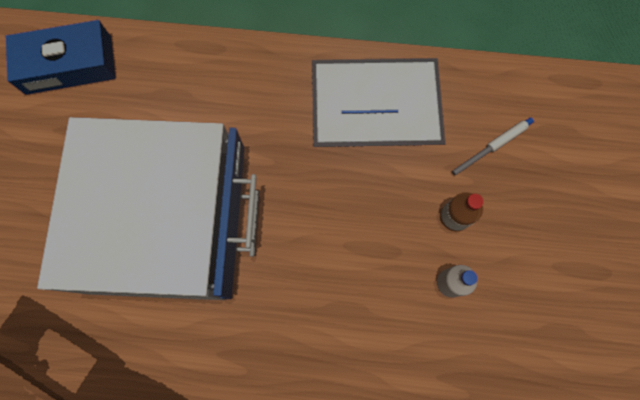

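View pics/side0.png

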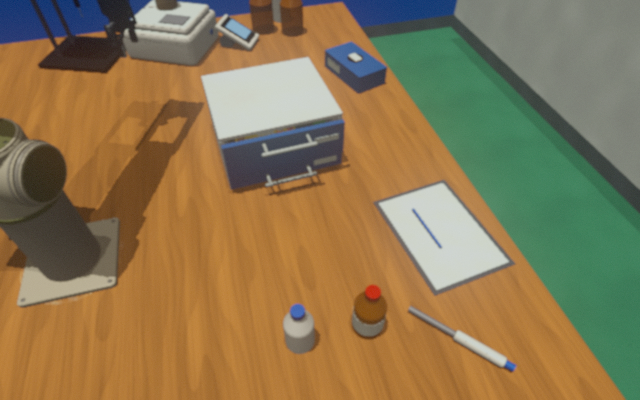

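The top view shows the cabinet at the left: white top with corners near (70,119), (222,124), (208,293) and (40,290), handles at columns 230–257, bottles at (465,210) and (460,280). The drawer may already be slightly out, because there is a gap at column 225. The side view shows the same layout, with the upper handle at (265–315,145).

```bash
cat > h.py <<'E'
import numpy as np,cv2
from bench import camera_params
def cloud(d,c):
    v,u=np.mgrid[:400,:640]; K=c["K"]; 
    P=np.stack([(u-K[0][2])*d/K[0][0],(v-K[1][2])*d/K[1][1],d],-1); E=np.array(c["extrinsics"])
    return P@E[:3,:3].T+E[:3,3]
def ray(c,u,v,z):
    K=np.array(c["K"]);E=np.array(c["extrinsics"]); r=E[:3,:3]@np.linalg.inv(K)@[u,v,1]
    return E[:3,3]+r*(z-E[2,3])/r[2]
E
python3 - <<'E'
from h import *
for n in("top","side"):
    f=np.load(n+"0.npz");c=camera_params(n);P=cloud(f["d"].astype(float),c);p=f["p"].astype(int)
    x,y,z=P[...,0],P[...,1],P[...,2]
    near=(x>150)&(x<800)&(y>150)&(y<900)
    if n=="top": near[:,300:]=False
    m=(near&(abs(z-190)<7)&(p.min(-1)>90)).astype(np.uint8)
    k,l,s,_=cv2.connectedComponentsWithStats(m); i=1+np.argmax(s[1:,4]); m=l==i
    q=P[m]; r=cv2.minAreaRect(q[:,:2].astype(np.float32)); print(n,"top z",np.median(q[:,2]),r,cv2.boxPoints(r).round().tolist())
    blue=near&(p[...,2]>p[...,0]+30)&(z>60)&(z<185)&(y<600)
    q=P[blue]; print("blue",len(q),np.percentile(q,[2,50,98],axis=0).round().tolist())
    # top edge of front
    e=P[blue&(abs(z-177)<5)]
    if len(e)>10: r=cv2.minAreaRect(e[:,:2].astype(np.float32)); print("front top edge",r,cv2.boxPoints(r).round().tolist())
    g=near&(p.max(-1)-p.min(-1)<45)&(abs(z-162)<8)
    k,l,s,_=cv2.connectedComponentsWithStats(g.astype(np.uint8))
    for i in range(1,k):
        if s[i,4]>25:
            q=P[l==i]; r=cv2.minAreaRect(q[:,:2].astype(np.float32)); print("h",s[i].tolist(),q.mean(0).round(1),r)
    for nm,mm in(("red",(p[...,0]>p[...,1]+80)&(p[...,0]>p[...,2]+80)&(z>135)&(z<160)),("bluecap",(p[...,2]>p[...,0]+40)&(z>120)&(z<150)&(y<200))):
        if mm.sum(): print(nm,mm.sum(),P[mm].mean(0).round(1))
E
```

```text
top top z 190.6011501156596 ((576.7610473632812, 304.5692138671875), (341.0684814453125, 310.4725341796875), 3.1931941509246826) [[398.0, 450.0], [415.0, 140.0], [756.0, 159.0], [738.0, 469.0]]
blue 79 [[449.0, 153.0, 81.0], [578.0, 161.0, 85.0], [723.0, 168.0, 95.0]]
red 163 [ 656.1 -358.6  150.4]
bluecap 160 [ 502.8 -353.4  140.3]
side top z 191.06692772116946 ((573.6329345703125, 304.1591491699219), (340.4810485839844, 317.5924987792969), 3.3314690589904785) [[394.0, 453.0], [413.0, 136.0], [753.0, 156.0], [734.0, 473.0]]
blue 27 [[429.0, 170.0, 82.0], [677.0, 222.0, 113.0], [734.0, 262.0, 154.0]]
red 189 [ 653.9 -360.9  150. ]
bluecap 155 [ 503.  -353.2  140.1]
```

```bash
python3 - <<'E'
from h import *
o=np.array([584.5,149,0]);a=np.radians(3.2);ex=np.array([-np.sin(a),np.cos(a),0]);ey=np.array([-np.cos(a),-np.sin(a),0])
for n in("top","side"):
    f=np.load(n+"0.npz");c=camera_params(n);P=cloud(f["d"].astype(float),c);p=f["p"].astype(int)
    L=np.stack([(P-o)@ex,(P-o)@ey,P[...,2]],-1)
    reg=(abs(L[...,1])<190)&(L[...,0]>-250)&(L[...,0]<10)
    e=reg&(p[...,2]>p[...,0]+25)&(L[...,2]>171)&(L[...,2]<182)
    print(n,"edge",e.sum(),np.percentile(L[e],[3,50,97],axis=0).round(1).tolist() if e.any() else "")
    g=reg&(p[...,2]<p[...,0]+25)&(L[...,2]>152)&(L[...,2]<172)&(L[...,0]<-35)&(abs(L[...,1])<90)
    print("handle",g.sum(),np.percentile(L[g],[3,50,97],axis=0).round(1).tolist() if g.any() else "")
E
```

```text
top edge 1239 [[-23.5, -153.6, 174.6], [-16.7, 13.1, 177.4], [-9.9, 158.9, 180.5]]
handle 511 [[-69.5, -69.6, 160.6], [-63.6, 2.0, 164.7], [-38.9, 67.3, 168.1]]
side edge 559 [[-25.4, -150.5, 173.7], [-19.1, 8.7, 177.5], [-9.4, 157.7, 180.1]]
handle 277 [[-70.9, -65.1, 158.0], [-66.3, 5.0, 164.3], [-40.1, 71.4, 167.7]]
```

The cabinet's front middle is near world (584.5, 149), yaw 3.2° about its own axes. The drawer is already about 9 mm open, and the handle centre is near (586, 84.5, 160). I'll square the tool with the cabinet, rise about 30 mm and cross over.

```bash
python3 -m jog '[[[0,0,-0.2,0,0,-0.0214,0.35],[0,0,-0.2,0,0,-0.0214,0.35],[0,0,-0.2,0,0,-0.0214,0.35],[-0.35,-0.5,0,0,0,0,0.35],[-0.35,-0.5,0,0,0,0,0.35],[-0.35,-0.5,0,0,0,0,0.35],[-0.35,-0.5,0,0,0,0,0.35],[-0.35,-0.5,0,0,0,0,0.35],[-0.35,-0.5,0,0,0,0,0.35],[-0.35,-0.5,0,0,0,0,0.35],[-0.35,-0.5,0,0,0,0,0.35],[-0.35,-0.5,0,0,0,0,0.35]]]' 30
python3 -m jog '[[[-0.35,-0.5,0,0,0,0,0.35],[-0.35,-0.5,0,0,0,0,0.35],[-0.35,-0.5,0,0,0,0,0.35],[-0.35,-0.5,0,0,0,0,0.35],[-0.35,-0.5,0,0,0,0,0.35],[-0.35,-0.5,0,0,0,0,0.35],[-0.35,-0.5,0,0,0,0,0.35],[-0.35,-0.5,0,0,0,0,0.35],[-0.35,-0.5,0,0,0,0,0.35],[-0.35,-0.5,0,0,0,0,0.35],[-0.35,-0.5,0,0,0,0,0.35],[0,0,0,0,0,0,0.35]]]'
```

```text
time: 1.6
tool_pos: [374.2, 347.6, 260.8]
tcp_rot: [-180.0, -0.0, -176.8]
ft_force: [-0.4, -0.2, -0.2]
finger_gap: 29.6
time: 3.1
tool_pos: [582.1, 83.2, 260.4]
tcp_rot: [-180.0, -0.1, -176.9]
ft_force: [0.0, 0.2, -0.2]
finger_gap: 29.7
```

```bash
python3 -m jog '[[[0,0.03,0.3,0,0,0,0.35],[0,0,0.3,0,0,0,0.35],[0,0,0.3,0,0,0,0.35],[0,0,0.3,0,0,0,0.35],[0,0,0.2,0,0,0,0.35],[0,0,0.2,0,0,0,0.35],[0,0,0.2,0,0,0,0.35],[0,0,0,0,0,0,0.35]]]'
python3 - <<'E'
from bench import snapshot,camera_params
import cv2
p,d=snapshot("wrist"); cv2.imwrite("pics/w1.png",p[...,::-1])
p,d=snapshot("side"); cv2.imwrite("pics/s1.png",cv2.resize(p[90:210,180:380,::-1],None,fx=3,fy=3))
E
```

```text
time: 4.1
tool_pos: [581.0, 86.3, 170.2]
tcp_rot: [-180.0, -0.1, -176.8]
ft_force: [0.3, -0.2, -0.7]
finger_gap: 30.0
```

View pics/s1.png

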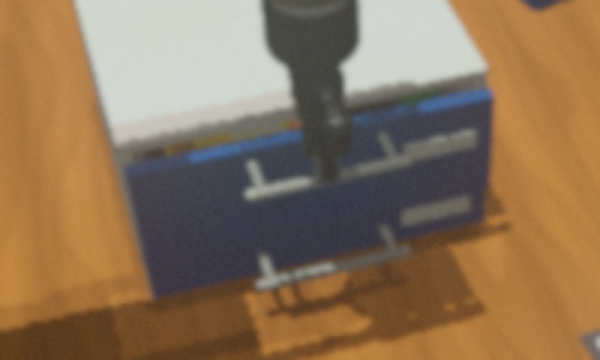

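The crop shows the fingers over the middle of the upper handle, at about (330,175), as intended. I'll go down the last 29 mm and close gently.

```bash
python3 -m jog '[[[0,-0.02,0.2,0,0,0,0.35],[0,0,0.2,0,0,0,0.35],[0,0,0.18,0,0,0,0.35],[0,0,0,0,0,0,0.35]]]'; python3 -m jog '[[[0,0,0,0,0,0,0.2],[0,0,0,0,0,0,0.15],[0,0,0,0,0,0,0.1],[0,0,0,0,0,0,0],[0,0,0,0,0,0,0],[0,0,0,0,0,0,0]]]' 30
```

```text
time: 4.7
tool_pos: [580.7, 85.3, 140.8]
tcp_rot: [-180.0, -0.1, -176.8]
ft_force: [-0.2, -0.6, -0.5]
finger_gap: 29.4
time: 5.45
tool_pos: [582.0, 85.3, 142.9]
tcp_rot: [-180.0, 0.1, -176.8]
ft_force: [-1.1, -0.9, 6.2]
finger_gap: 9.8
```

```bash
python3 -m jog '[[[0,-0.03,0,0,0,0,0],[0,-0.06,0,0,0,0,0],[0,-0.1,0,0,0,0,0],[0,-0.15,0,0,0,0,0],[0,-0.18,0,0,0,0,0],[0,-0.2,0,0,0,0,0],[0,-0.2,0,0,0,0,0],[0,-0.2,0,0,0,0,0],[0,-0.2,0,0,0,0,0],[0,-0.15,0,0,0,0,0],[0,-0.1,0,0,0,0,0],[0,-0.05,0,0,0,0,0]]]'
```

```text
time: 6.95
tool_pos: [586.7, 4.7, 142.9]
tcp_rot: [180.0, 0.1, -176.8]
ft_force: [-0.2, 1.9, 5.0]
finger_gap: 9.7
```

```bash
python3 -m jog '[[[0,-0.05,0,0,0,0,0],[0,-0.1,0,0,0,0,0],[0,-0.15,0,0,0,0,0],[0,-0.2,0,0,0,0,0],[0,-0.25,0,0,0,0,0],[0,-0.25,0,0,0,0,0],[0,-0.22,0,0,0,0,0],[0,-0.2,0,0,0,0,0],[0,-0.15,0,0,0,0,0],[0,-0.12,0,0,0,0,0],[0,-0.1,0,0,0,0,0],[0,-0.05,0,0,0,0,0]]]'; python3 -m jog '[[[0,-0.04,0,0,0,0,0],[0,-0.04,0,0,0,0,0],[0,-0.04,0,0,0,0,0],[0,-0.04,0,0,0,0,0],[0,0,0,0,0,0,0]]]'
```

```text
time: 8.45
tool_pos: [592.1, -87.4, 142.9]
tcp_rot: [180.0, 0.1, -176.8]
ft_force: [2.2, 1.8, 4.7]
finger_gap: 9.8
time: 9.07
tool_pos: [592.5, -95.2, 142.9]
tcp_rot: [180.0, 0.1, -176.8]
ft_force: [1.7, 1.5, 4.8]
finger_gap: 9.6
```

```bash
python3 -m jog '[[[0,-0.03,0,0,0,0,0],[0,-0.03,0,0,0,0,0],[0,-0.03,0,0,0,0,0],[0,0,0,0,0,0,0],[0,0,0,0,0,0,0]]]'
```

```text
time: 9.7
tool_pos: [592.5, -95.3, 142.8]
tcp_rot: [179.6, 0.0, -176.6]
ft_force: [-0.9, 19.2, 9.7]
finger_gap: 10.0
```

The drawer is at its stop: travel stopped at about 190 mm and the force rose to 19 N. I'll back off the push, open, rise and look.

```bash
python3 -m jog '[[[0,0.06,0,0,0,0,0],[0,0.02,0,0,0,0,0.2],[0,0,0,0,0,0,0.35],[0,0,0,0,0,0,0.35],[0,0,-0.1,0,0,0,0.35],[0,0,-0.3,0,0,0,0.35],[0,0,-0.6,0,0,0,0.35],[0,0,-0.8,0,0,0,0.35],[0,0,-0.8,0,0,0,0.35],[0,0,-0.6,0,0,0,0.35],[0,-0.5,-0.3,0,0,0,0.6],[0,-0.5,0,0,0,0,0.6]]]'
python3 - <<'E'
from bench import snapshot,camera_params
import cv2,numpy as np
for n in("top","side","wrist"):
    c=camera_params(n); p,d=snapshot(n); np.savez(n+"2.npz",p=p,d=d,K=c["K"],extrinsics=c["extrinsics"]); cv2.imwrite(f"pics/{n}2.png",p[...,::-1])
t=cv2.resize(cv2.imread("pics/top2.png")[100:310,180:380],None,fx=2.5,fy=2.5); w=cv2.imread("pics/wrist2.png"); 
cv2.imwrite("pics/t2c.png",t); print(t.shape)
E
```

```text
time: 11.2
tool_pos: [595.7, -146.4, 321.4]
tcp_rot: [-179.9, 0.3, -176.7]
ft_force: [-0.4, -0.0, -0.6]
finger_gap: 51.1
(525, 500, 3)
```

View pics/t2c.png

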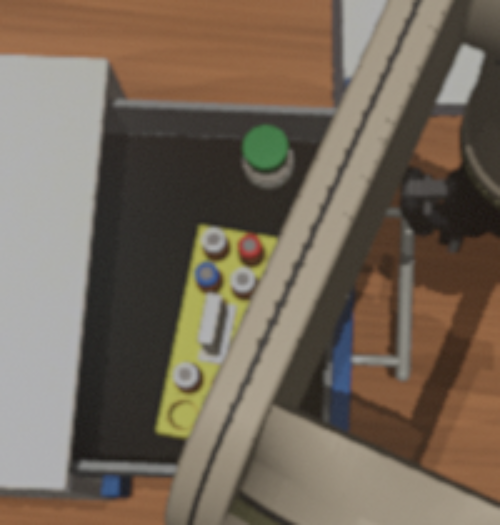

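View pics/wrist2.png

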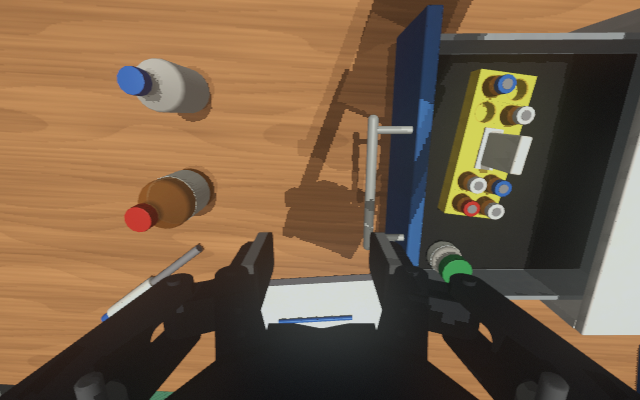

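The top crop shows the rack partly hidden by the arm, with the white plate near crop (212,322), about full-image (265,229). The wrist view shows the whole rack, roughly columns 442–537 and rows 68–218, with the plate top at about (510,150) and all six vials standing. The jar is at (452,260).

```bash
cat > rk.py <<'E'
from h import *
o=np.array([584.5,149,0]);a=np.radians(3.2);ex=np.array([-np.sin(a),np.cos(a),0]);ey=np.array([-np.cos(a),-np.sin(a),0])
def rep(files):
  for fn in files:
    f=np.load(fn);P=cloud(f["d"].astype(float),f);p=f["p"];z=P[...,2]
    L=np.stack([(P-o)@ex,(P-o)@ey,z],-1)
    ind=(L[...,0]>-200)&(L[...,0]<5)&(abs(L[...,1])<152)
    h=cv2.cvtColor(p,cv2.COLOR_RGB2HSV)
    m=ind&(h[...,0]>20)&(h[...,0]<36)&(h[...,1]>120)&(abs(z-108)<6)
    q=P[m]; r=cv2.minAreaRect(q[:,:2].astype(np.float32)); print(fn,"yellow",m.sum(),np.median(q[:,2]).round(1),r,cv2.boxPoints(r).round(1).tolist())
    m=ind&(abs(z-170)<7)&(h[...,1]<70)
    q=P[m]
    if len(q)>10: r=cv2.minAreaRect(q[:,:2].astype(np.float32)); print("plate",len(q),np.median(q[:,2]).round(1),q.mean(0).round(1),r, "px",np.argwhere(m).mean(0)[::-1].round(1))
    m=(h[...,0]>50)&(h[...,0]<80)&(h[...,1]>100)&ind&(abs(z-139)<8)
    if m.any(): print("jar",P[m].mean(0).round(1),L[m].mean(0).round(1))
    e=(h[...,0]>100)&(h[...,0]<130)&(h[...,1]>100)&(abs(z-177)<4)&(abs(L[...,1])<165)&(L[...,0]<0)&(L[...,0]>-260)
    if e.any(): print("front edge x",np.percentile(L[e],[3,50,97],axis=0).round(1).tolist())
E
python3 -c "
from rk import *
rep(['wrist2.npz','top2.npz','side2.npz'])"
```

```text
wrist2.npz yellow 3669 107.7 ((555.041748046875, 53.327117919921875), (67.74939727783203, 176.25814819335938), 86.13492584228516) [[464.79998779296875, 25.5], [640.7000122070312, 13.600000381469727], [645.2999877929688, 81.19999694824219], [469.3999938964844, 93.0999984741211]]
plate 653 169.6 [552.2  42.7 169.4] ((519.8525390625, 5.9269256591796875), (158.04931640625, 106.15265655517578), 3.267943859100342) px [511.7 151.4]
jar [703.3  25.8 138.1] [-129.7 -111.8  138.1]
front edge x [[-205.8, -71.1, 174.5], [-199.3, 64.2, 176.8], [-192.4, 159.4, 178.2]]
top2.npz yellow 696 108.5 ((557.4182739257812, 56.54600143432617), (64.4639892578125, 177.15719604492188), 84.94007110595703) [[466.29998779296875, 32.29999923706055], [642.7999877929688, 16.600000381469727], [648.5, 80.80000305175781], [472.0, 96.5]]
plate 149 170.4 [554.1  43.  170.8] ((531.1627197265625, 4.608985900878906), (98.18272399902344, 113.40106201171875), 1.069278597831726) px [269.3 228.6]
jar [710.2  31.6 139.3] [-124.3 -118.9  139.3]
front edge x [[-202.1, 36.6, 174.9], [-197.1, 65.3, 177.6], [-190.9, 88.0, 180.0]]
side2.npz yellow 511 108.9 ((553.8512573242188, 53.98081970214844), (68.63912963867188, 175.52635192871094), 86.27108001708984) [[464.0, 25.399999618530273], [639.2000122070312, 14.0], [643.7000122070312, 82.5], [468.5, 93.9000015258789]]
plate 96 170.3 [551.5  35.8 170.5] ((596.8826904296875, 10.659114837646484), (290.487060546875, 107.91670989990234), 3.0661613941192627) px [279.6 161.6]
jar [708.   29.  139.3] [-126.7 -116.6  139.3]
front edge x [[-205.0, -152.3, 174.1], [-199.4, -48.7, 177.4], [-190.6, 95.2, 179.9]]
```

```bash
cat >> rk.py <<'E'
def plate(fn,c=(555,53.5),zz=170):
    f=np.load(fn);P=cloud(f["d"].astype(float),f);h=cv2.cvtColor(f["p"],cv2.COLOR_RGB2HSV)
    m=(abs(P[...,2]-zz)<5)&(np.hypot(P[...,0]-c[0],P[...,1]-c[1])<32)
    q=P[m]; r=cv2.minAreaRect(q[:,:2].astype(np.float32)); print(fn,"plate",len(q),np.median(q[:,2]).round(1),np.median(q,0).round(1),r)
E
python3 -c "
from rk import *
for n in('wrist','top','side'): plate(n+'2.npz')"
python3 -m jog '[[[0,0,0,0,0,0.0199,0.7],[0.1,0.2,0,0,0,0,0.7],[0.1,0.4,0,0,0,0,0.7],[0.15,0.6,0,0,0,0,0.7],[0.15,0.6,0,0,0,0,0.7],[0.15,0.6,0,0,0,0,0.7],[0.15,0.6,0,0,0,0,0.7],[0.1,0.5,0,0,0,0,0.7],[0.1,0.3,0,0,0,0,0.7],[0.08,0.13,0,0,0,0,0.7],[0,0,0,0,0,0,0.7]]]'
python3 - <<'E'
from rk import *
from bench import snapshot,camera_params
for n in("wrist","top"):
    c=camera_params(n); p,d=snapshot(n); np.savez(n+"3.npz",p=p,d=d,K=c["K"],extrinsics=c["extrinsics"]); cv2.imwrite(f"pics/{n}3.png",p[...,::-1]); 
    try: rep([n+"3.npz"]); plate(n+"3.npz")
    except Exception as e: print(e)
E
```

```text
wrist2.npz plate 536 169.6 [554.5  51.3 169.6] ((555.0629272460938, 52.595237731933594), (13.126096725463867, 39.83328628540039), 86.67807006835938)
top2.npz plate 131 170.1 [556.8  53.9 170.1] ((557.00537109375, 54.15259552001953), (12.155667304992676, 39.72055435180664), 85.82627868652344)
side2.npz plate 72 170.1 [554.3  51.3 170.1] ((554.020751953125, 53.762290954589844), (15.019454956054688, 38.619266510009766), 86.6461410522461)
time: 12.72
tool_pos: [554.0, 54.2, 317.4]
tcp_rot: [-180.0, 0.0, 176.1]
ft_force: [0.6, 0.1, -0.2]
finger_gap: 59.9
wrist3.npz yellow 3927 107.9 ((555.2589111328125, 53.36663055419922), (66.06580352783203, 175.90756225585938), 85.9840087890625) [[465.20001220703125, 26.600000381469727], [640.7000122070312, 14.300000190734863], [645.2999877929688, 80.19999694824219], [469.79998779296875, 92.5]]
plate 1091 169.8 [529.5  -9.7 169.6] ((527.135498046875, 6.665370941162109), (174.0576171875, 105.11884307861328), 3.5574824810028076) px [258.1 162.4]
jar [707.4  30.4 138.5] [-125.3 -116.1  138.5]
front edge x [[-204.5, -16.8, 175.4], [-197.7, 82.3, 176.9], [-1
[... 162 characters left out ...]
1797)
top3.npz yellow 622 108.3 ((533.07763671875, 39.82648468017578), (38.17885208129883, 130.47911071777344), 88.19633483886719) [[467.29998779296875, 22.799999237060547], [597.7000122070312, 18.700000762939453], [598.9000244140625, 56.900001525878906], [468.5, 61.0]]
plate 42 169.8 [557.2  49.8 169.4] ((555.4629516601562, 49.917633056640625), (4.411945819854736, 37.44374465942383), 89.06282806396484) px [266.1 226.8]
jar [710.3  31.6 139.5] [-124.3 -119.1  139.5]
front edge x [[-201.7, -152.6, 174.8], [-196.0, 12.7, 177.5], [-190.5, 156.9, 180.1]]
top3.npz plate 43 169.8 [559.   49.8 169.8] ((556.6744384765625, 49.99323272705078), (4.221127510070801, 39.86368179321289), 89.06282806396484)
```

View pics/wrist3.png

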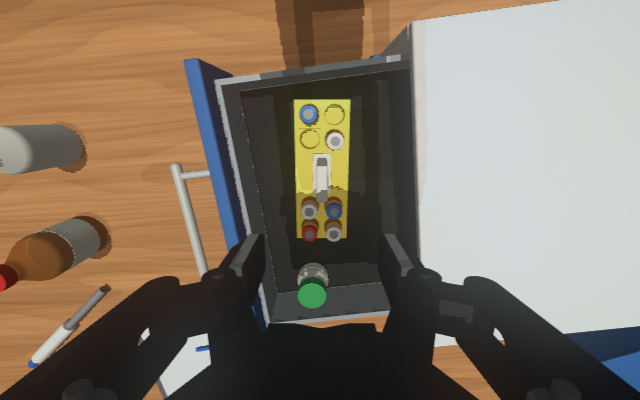

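The wrist view shows the rack (block at columns 294–350, rows 99–240) square with the tool, its plate top at (321,160). All six vials are seated and the jar is clear at (312,285). The measured plate centre is (555.3, 53.4), yaw −4.0°, and the top of the plate is at z 170 as expected. I'll descend now.

```bash
python3 -m jog '[[[-0.03,-0.014,0.1,0,0,0,0.6],[0,0,0.3,0,0,0,0.6],[0,0,0.5,0,0,0,0.6],[0,0,0.6,0,0,0,0.6],[0,0,0.6,0,0,0,0.6],[0,0,0.5,0,0,0,0.6],[0,0,0.3,0,0,0,0.6],[0,0,0.1,0,0,0,0.6],[0,0,0,0,0,0,0.6]]]'; python3 -m jog '[[[0,0,0.2,0,0,0,0.6],[0,0,0.2,0,0,0,0.6],[0,0,0.2,0,0,0,0.6],[0,0,0.1,0,0,0,0.6],[0,0,0,0,0,0,0.6],[0,0,0,0,0,0,0.6]]]'
```

```text
time: 13.95
tool_pos: [555.9, 53.1, 167.5]
tcp_rot: [180.0, 0.0, 176.1]
ft_force: [0.9, 0.3, 0.8]
finger_gap: 51.4
time: 14.7
tool_pos: [556.0, 53.2, 132.6]
tcp_rot: [-180.0, 0.0, 176.1]
ft_force: [-0.4, 0.3, -0.2]
finger_gap: 51.3
```

```bash
python3 -m jog '[[[0,0,0,0,0,0,0.45],[0,0,0,0,0,0,0.35],[0,0,0,0,0,0,0.25],[0,0,0,0,0,0,0.2],[0,0,0,0,0,0,0.15],[0,0,0,0,0,0,0.1],[0,0,0,0,0,0,0],[0,0,0,0,0,0,0],[0,0,0,0,0,0,0]]]' 40; python3 -m jog '[[[0,0,0,0,0,0,0],[0,0,0,0,0,0,0],[0,0,0,0,0,0,0]]]' 70
```

```text
time: 15.82
tool_pos: [555.8, 53.3, 132.4]
tcp_rot: [180.0, 0.0, 176.1]
ft_force: [-0.1, 2.5, 0.2]
finger_gap: 11.7
time: 16.2
tool_pos: [555.8, 53.3, 132.4]
tcp_rot: [180.0, 0.0, 176.1]
ft_force: [0.4, 3.8, 2.3]
finger_gap: 10.8
```

```bash
python3 -m jog '[[[0,0,-0.02,0,0,0,0],[0,0,-0.04,0,0,0,0],[0,0,-0.06,0,0,0,0],[0,0,-0.06,0,0,0,0],[0,0,-0.06,0,0,0,0],[0,0,-0.04,0,0,0,0],[0,0,-0.02,0,0,0,0],[0,0,0,0,0,0,0],[0,0,0,0,0,0,0]]]'
python3 - <<'E'
from bench import snapshot,camera_params
import cv2,numpy as np
from rk import *
c=camera_params("side"); p,d=snapshot("side"); np.savez("side4.npz",p=p,d=d,K=c["K"],extrinsics=c["extrinsics"])
c=camera_params("wrist"); w,d=snapshot("wrist"); np.savez("wrist4.npz",p=w,d=d,K=c["K"],extrinsics=c["extrinsics"])
cv2.imwrite("pics/s4.png",np.vstack([cv2.resize(p[80:220,180:380,::-1],(560,392)),cv2.resize(w[60:260,200:520,::-1],(560,200))]))
E
```

```text
time: 17.32
tool_pos: [555.6, 53.2, 147.2]
tcp_rot: [-180.0, -0.0, 176.1]
ft_force: [0.2, 0.3, -4.4]
finger_gap: 11.5
```

View pics/s4.png

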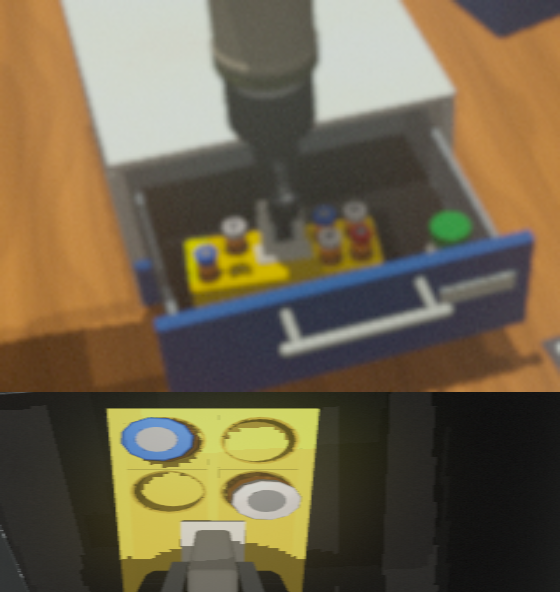

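The picture shows the rack lifted 15 mm and level, with the plate held between the fingers and the vials seated. The wrist carries 4.4 N, which matches a 0.3–0.5 kg rack. I'll lift the remaining 145 mm.

```bash
python3 -m jog '[[[0,0,-0.04,0,0,0,0],[0,0,-0.08,0,0,0,0],[0,0,-0.13,0,0,0,0],[0,0,-0.17,0,0,0,0],[0,0,-0.2,0,0,0,0],[0,0,-0.2,0,0,0,0],[0,0,-0.2,0,0,0,0],[0,0,-0.2,0,0,0,0],[0,0,-0.2,0,0,0,0],[0,0,-0.2,0,0,0,0],[0,0,-0.2,0,0,0,0],[0,0,-0.2,0,0,0,0]]]'; python3 -m jog '[[[0,0,-0.2,0,0,0,0],[0,0,-0.2,0,0,0,0],[0,0,-0.17,0,0,0,0],[0,0,-0.13,0,0,0,0],[0,0,-0.08,0,0,0,0],[0,0,-0.05,0,0,0,0],[0,0,-0.02,0,0,0,0],[0,0,0,0,0,0,0],[0,0,0,0,0,0,0],[0,0,0,0,0,0,0],[0,0,0,0,0,0,0],[0,0,0,0,0,0,0]]]'; python3 -m jog '[[[0,0,0,0,0,0,0],[0,0,0,0,0,0,0],[0,0,0,0,0,0,0],[0,0,0,0,0,0,0],[0,0,0,0,0,0,0],[0,0,0,0,0,0,0],[0,0,0,0,0,0,0],[0,0,0,0,0,0,0],[0,0,0,0,0,0,0],[0,0,0,0,0,0,0],[0,0,0,0,0,0,0],[0,0,0,0,0,0,0]]]'
python3 - <<'E'
from bench import snapshot,camera_params
from rk import *
for n in("side","wrist","top"):
    c=camera_params(n); p,d=snapshot(n); f=dict(p=p,d=d,K=c["K"],extrinsics=c["extrinsics"]); P=cloud(d.astype(float),f); h=cv2.cvtColor(p,cv2.COLOR_RGB2HSV)
    m=(h[...,0]>20)&(h[...,0]<36)&(h[...,1]>120)&(np.hypot(P[...,0]-555,P[...,1]-53)<105)&(abs(P[...,2]-268)<9)
    q=P[m]
    if len(q)>30:
        k=np.linalg.lstsq(np.c_[q[:,:2]-q[:,:2].mean(0),np.ones(len(q))],q[:,2],rcond=None)[0]; print(n,len(q),"top z",k[2].round(1),"slopes",k[:2].round(3))
    L=np.stack([(P-o)@ex,(P-o)@ey,P[...,2]],-1)
    e=(h[...,0]>100)&(h[...,0]<130)&(h[...,1]>100)&(abs(P[...,2]-177)<4)&(abs(L[...,1])<165)&(L[...,0]<0)&(L[...,0]>-260)
    if e.any(): print("edge x",np.median(L[e][:,0]).round(1))
    for nm,mm in(("red",(p[...,0]>p[...,1]+80.)&(P[...,1]<-250)&(P[...,2]>135)&(P[...,2]<160)),("blue",(h[...,0]>100)&(h[...,0]<130)&(h[...,1]>100)&(P[...,2]>120)&(P[...,2]<150)&(P[...,1]<-250))):
        if mm.any(): print(nm,P[mm].mean(0).round(1))
    if n=="side": cv2.imwrite("pics/s5.png",cv2.resize(p[40:240,160:400,::-1],(720,600)))
E
```

```text
time: 18.92
tool_pos: [555.7, 53.2, 249.0]
tcp_rot: [-180.0, 0.0, 176.1]
ft_force: [0.6, 0.4, -3.9]
finger_gap: 11.1
time: 20.42
tool_pos: [555.7, 53.2, 290.8]
tcp_rot: [180.0, -0.0, 176.1]
ft_force: [-0.1, 0.1, -4.6]
finger_gap: 11.3
time: 21.92
tool_pos: [555.7, 53.2, 290.8]
tcp_rot: [-180.0, -0.0, 176.1]
ft_force: [-0.2, -0.3, -2.8]
finger_gap: 11.3
side 772 top z 266.0 slopes [0.004 0.056]
edge x -198.7
red [ 653.9 -360.8  150.1]
blue [ 501.6 -357.2  140.2]
wrist 11223 top z 266.3 slopes [0.002 0.001]
edge x -197.7
top 437 top z 266.3 slopes [0.007 0.059]
edge x -196.0
red [ 656.  -358.5  150.3]
blue [ 502.8 -352.9  139.9]
```

View pics/s5.png

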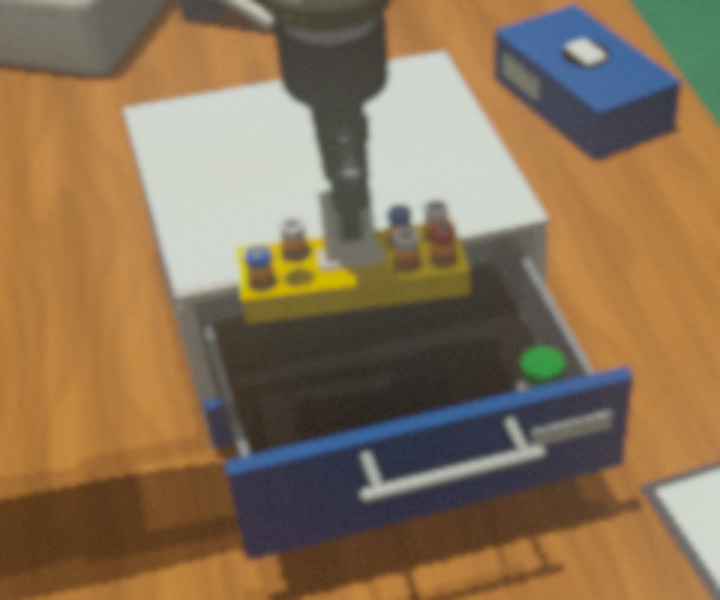

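The rack is in the air at crop (240–470, 200–320), level with six vials in it. The drawer is out, with the jar at (543,362). I'll hold a little longer, then hand in.

```bash
python3 -m jog '[[[0,0,0,0,0,0,0],[0,0,0,0,0,0,0],[0,0,0,0,0,0,0],[0,0,0,0,0,0,0],[0,0,0,0,0,0,0],[0,0,0,0,0,0,0],[0,0,0,0,0,0,0],[0,0,0,0,0,0,0],[0,0,0,0,0,0,0],[0,0,0,0,0,0,0],[0,0,0,0,0,0,0],[0,0,0,0,0,0,0]]]'; python3 -m jog '[[[0,0,0,0,0,0,0],[0,0,0,0,0,0,0],[0,0,0,0,0,0,0],[0,0,0,0,0,0,0],[0,0,0,0,0,0,0],[0,0,0,0,0,0,0],[0,0,0,0,0,0,0],[0,0,0,0,0,0,0]]]'; python3 -c "
from bench import job; print(job.hand_in())"
```

```text
time: 23.58
tool_pos: [555.7, 53.2, 290.8]
tcp_rot: [-180.0, 0.0, 176.1]
ft_force: [-0.5, -0.2, -4.0]
finger_gap: 11.4
time: 24.58
tool_pos: [555.7, 53.2, 290.8]
tcp_rot: [-180.0, -0.0, 176.1]
ft_force: [-0.2, 0.8, -4.9]
finger_gap: 11.1
the job is handed in; nothing more can be done
None
```

I pulled the top drawer (already about 9 mm open at the start) out to its stop at roughly 0.1 m/s. I then gripped the rack by its plate, lifted it straight up and held it still for about 4 s. I handed the job in at 24.6 s with the rack still held; no verdict was reported.

**Last checks, from the pictures taken 2.6 s before hand-in**
- **Rack height:** the underside is at about z 242 mm, 65 mm above the drawer front's top edge.
- **Rack level:** the wrist view gives slopes of at most 0.002.
- **Vials:** all six were in their holes.
- **Drawer:** about 190 mm out by the arm's travel and the front edge's position. It met the stop at about 19 N.
- **Jar:** still standing in the drawer.
- **Bottles:** within about 4 mm of their starting places, which is measurement noise.

**Disagreement:** plane fits from the side and top cameras gave a slope of about 0.056 across the rack's short side. I put this down to pixels of the block's side face in their few points (437–772) and trusted the wrist view's 11,000 points. Even 0.056 is inside the 0.10 limit.

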